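# Refit the guard door of a pharmacy deblistering machine and tag it clean

### The arm

A 6-joint arm with a two-finger parallel gripper is mounted at the origin on the work surface. World frame = base frame: x ahead of the robot, y to its left, z up, the work surface at z = 0. Lengths are in m, angles in rad, forces in N, time in s.
With the tool pointing down it reaches from about 0.375 to 0.9 m from the base axis. Payload 3.1 kg.
Tool frame: the origin (TCP) lies midway between the tips of the shut fingers; the grasp point (between the pads) lies 19 mm behind it; z points along the fingers, y is the line along which they close (so a half turn about z gives the same grasp; the last joint's range is limited). The gripper opens to 87 mm and grips with 3 to 60 N. Pads are 19 mm wide; open, the fingers measure 117 mm over their backs; the gripper's body (75 mm by 190 mm) begins 51 mm behind the grasp point.
Start: joints at [1.028, 0.527, 1.433, -0, 1.181, -0.178], TCP at [0.223, 0.584, 0.223] pointing down, gripper open.
Joint ranges: [-3.08, 3.08], [-0.75, 2.2], [0.22, 2.44], [-1.43, 4.57], [0, 2.65], [-2.85, 2.85]. Speed limits (rad/s): [2.79, 2.79, 3.14, 3.14, 3.14, 3.14].

### API

Orientations are given as a unit quaternion [x, y, z, w].
In Python, from rig import get_obs, cams, job gives the robot as it stands.
- The arm moves only by the tool servo_tool, never from a script. Its argument "moves" is text: rows parted by semicolons, each of 5 numbers parted by spaces: the shift along the tool's x, y, z in m, then the turn about the tool's z in degrees, then the finger opening in m, from 0 to 0.087. In form: dx dy dz spin claw; .... A call has 1 to 10 rows; each row is the pose to reach, as a shift and turn from the pose commanded when the call began, along the tool's axes at that moment; what a row does not reach only later rows make up. A row lasts 1/12 s, in which the tool goes at most 41.7 mm and 7.16 degrees, less where a joint would pass 70% of its speed; a pose out of reach is approached as far as the arm can. A call with a gripper value outside its range is refused whole. The fingers move at their own pace and stop on an object; "grip_force" is the grip in N (left out, the last holds). Time passes only in rows, so rows that repeat a pose let the fingers close. It gives the time, the measured TCP pose, the force, the opening and the grip force at its end, in the units of the state.
- get_obs(): the state, without advancing time (a new reading comes with each control period).
- cams.camera(name): name is "scene" or "top"; returns the picture (400x640x3 uint8, blue, green, red); there is no depth.
- cams.camera_model(name): a dict with "fx", "fy", "cx", "cy" (pixels), "R" (3x3) and "t" (3): a world point X has camera coordinates R X + t. Camera axes: x right, y down, z forward; pixel columns grow to the right and rows downward; lengths in m; the calibration is good to about 2 mm. A picture is of the moment at which its call begins. camera_model takes no time and is no camera call.
- job.hand_in(): hands the job in; it is judged then, once.
The state is a dict: "time": time; "q": joint angles; "joint_velocities": joint speeds; "joint_torque": joint torques, N m; "position": TCP position; "tool_rot": TCP orientation; "ft_force": force on the tool from outside, world axes, zero at the start; "moment": the same for the moment, N m; "grip_width": finger opening in m; "grip_force": force on a finger pad.
Only numpy, scipy, OpenCV 4.12 (cv2) and the standard library are available. Lean on these libraries where they do the work, as an engineer would, in place of code of your own. Each camera call takes 0.05 s, during which the arm holds its last target. There are 200 camera calls.

### The job

The blue guard door of the deblistering machine has been washed and stands in the drying rack: hang it back on the machine by lowering both hinge knuckles together onto the two hinge pins, held all the way down rather than dropped, until it is fully seated. Then swing the guard fully shut, and once it is shut take the green status tag from the rack and hang it by its eye on the machine's tag peg. Leave the medicine cartons and the pill jar where they are.

Things in the scene. Friction and masses are not known exactly. Their poses are not given: they have to be found in the camera images.
- machine: Bench deblistering machine, fixed: white roller tower (x -100..100 mm, y -120..70, 240 high; throat and ramp on its roof behind x = -30, to 325 high) and at its left a grey control box (y 71..163 mm, 172 high). Origin at desk level; -x points out of its front, z up. Mouth in the tower's front with a black seal 4 mm proud. Hinge pins at the front's right-hand (-y) corner, x = -112, y = -105 mm.
- pin_low (a point): Lower hinge pin: centre of its shoulder, the flat top of a fixed steel barrel (18 mm diameter, 22 mm high), 87 mm above the desk. The upright brass pin, 8 mm in diameter, rises 22 mm from here, its last 6 mm tapered to 3 mm. Axes as the machine's.
- pin_high (a point): Upper hinge pin, same pin and barrel, 100 mm straight above the lower one: shoulder at 187 mm, pin tip at 209 mm, barrel's underside at 165 mm above the desk. So the door must come in from the side with its knuckles 23 to 48 mm above their shoulders, then go straight down.
- brow (a point): Middle of the front edge of the white brow (112 mm long in y, 9 mm thick, underside 231 mm above the desk) that stands 26 mm out of the tower over the shut guard's top edge, 4 mm above it: the guard can be put on or lifted off only while open.
- strike (a point): Where the door's point door_edge comes horizontally when the guard is shut; this point is at desk level, at x = -112, y = 68 mm in the machine's frame. Shut, the door's axes are parallel to the machine's; opening turns the door counter-clockwise seen from above, and at 90 degrees it stands straight out along the machine's -x.
- tag_peg (a point): Middle of the machine's tag peg: round steel, 7 mm thick, level, standing 46 mm straight out of the control box's front along the machine's -x, with a ball of 11 mm on its free end (centred 20 mm ahead of this point). This point is on the peg's axis, 20 mm out of the front, 165 mm above the desk. Axes as the machine's.
- door: Guard door, loose, 0.3 to 0.5 kg, upright: blue frame, clear pane. Origin on its hinge axis at the height of its bottom edge; y points to the free edge (panel y 13..173 mm, x -5..5, z 0..165), -x is the outer face. Starts in the rack, bottom edge 12 mm above the desk, between pins that reach 50 mm up it: lift it straight up first. Once hung it turns easily and stays where left.
- knuckle_low (a point): Lower knuckle, a steel tube on the hinge axis, open at both ends, 18 mm outside, 11 mm inside diameter, 24 mm long: the centre of its lower opening, 25 mm above the door's bottom edge. It sits on the lower pin's shoulder when the door is home.
- knuckle_high (a point): Upper knuckle, same tube: the centre of its lower opening, 100 mm above the other, 125 mm above the door's bottom edge. It sits on the upper pin's shoulder when the door is home.
- door_top (a point): Middle of the door's top edge, 165 mm above the bottom edge and 93 mm from the hinge axis, close above the centre of mass. The frame's top bar here (10 mm thick, 34 mm high, 160 mm long) can be gripped from above across its thickness.
- door_edge (a point): Free edge of the door, at its bottom corner, 173 mm from the hinge axis.
- door_handle (a point): Middle of the upright bar handle (80 mm long, 11 mm thick), 150 mm from the hinge axis, 40 mm outside the door's middle plane, 95 mm above its bottom edge. Pushing it or the outer face shuts the guard.
- rack: White drying rack, fixed: tray (x -70..170, y -115..115 mm, 12 high) with two pairs of steel pins that hold the door along the rack's y axis (door's and rack's axes parallel at the start), and at x = 125 mm a steel post 126 mm high that carries the tag. Origin at desk level, within 8 mm under the middle of the door.
- tag: Green status tag, loose, stiff plate of 30 g, 50 mm wide (y), 90 high (z), 5 thick (x), both faces alike; origin at the middle of its lower edge. Starts hanging upright on the rack's peg, axes along the rack's: to take it off, lift it about 6 mm, then pull it 40 mm or more level along the rack's -x.
- tag_eye (a point): Centre of the tag's eye, a hole 22 mm wide and 20 mm high, 54 mm above the lower edge. When the tag hangs, this lies 6.5 mm below the peg's axis.
- tag_top (a point): Middle of the tag's top edge, 36 mm above the eye's centre. The 26 mm strip between can be gripped from above across its 5 mm thickness.
- rack_peg (a point): Middle of the rack's tag peg, 118 mm above the desk: like the machine's (7 mm thick, level, with an 11 mm ball on the free end, centred 20 mm ahead of this point), pointing along the rack's -x. Axes as the rack's.
- carton_yellow: Bystander: yellow medicine carton lying flat, 100 x 55 x 24 mm. Origin under its centre.
- carton_white: Bystander: white medicine carton with a green band, lying flat, 120 x 65 x 30 mm. Origin under its centre.
- pill_jar: Bystander: amber pill jar with a white cap, 48 mm in diameter, 75 mm high, standing. Origin under its centre.

How it is judged:
By the outcome, as a careful person would: the job done as asked, in the order asked, and still so for the second after the job is handed in, with the robot touching nothing.
It also fails if it takes over 72 s, if anything falls off the work surface, if the arm or the gripper's body presses on something with over 40 N, if the wrist force passes 120 N, or if a joint passes its speed limit or range.

## Working session

There is one attempt and no reset: what is moved stays moved. The work goes in short steps, Python scripts to look and compute and a tool call to move; the robot and the scene stay as the last step left them, time stands still between calls to the robot, and variables do not carry over. Pictures are saved under pics/ and viewed, at most 10 in all, crops included, and the job is handed in when it is done.

Besides the shell and the picture viewer there is one more tool, called as name(argument=value, ...) on one line, values as JSON. servo_tool: Moves the arm, as the interface text tells. Its arguments: {"type":"object","properties":{"moves":{"type":"string"},"grip_force":{"type":"number"}},"required":["moves"]}

```bash
ls; mkdir -p pics
python3 - <<'E'
from rig import get_obs,cams
import cv2,numpy as np
for n in("scene","top"):
    im=cams.camera(n); cv2.imwrite(f"pics/{n}0.png",im)
    m=cams.camera_model(n); print(n,{k:np.round(v,3).tolist() for k,v in m.items()}, "C",np.round(-np.array(m["R"]).T@np.array(m["t"]),3))
o=get_obs();print({k:np.round(v,3).tolist() for k,v in o.items()})
E
```

```text
pics
scene {'fx': 375.971, 'fy': 375.971, 'cx': 318.583, 'cy': 200.132, 'R': [[-0.363, 0.932, -0.015], [0.538, 0.196, -0.82], [-0.761, -0.306, -0.572]], 't': [0.253, -0.17, 1.5]} C [1.325 0.256 0.723]
top {'fx': 407.87, 'fy': 407.87, 'cx': 326.471, 'cy': 199.529, 'R': [[0.022, -0.999, 0.029], [-0.986, -0.026, -0.164], [0.164, -0.025, -0.986]], 't': [-0.061, 0.618, 1.041]} C [ 0.44  -0.019  1.129]
{'time': 0.1, 'q': [1.028, 0.528, 1.434, -0.0, 1.181, -0.179], 'joint_velocities': [-0.001, -0.0, -0.002, -0.001, -0.002, 0.0], 'joint_torque': [0.0, -44.098, -17.715, 0.063, 0.053, -0.0], 'position': [0.223, 0.583, 0.222], 'tool_rot': [0.181, 0.983, -0.001, -0.0], 'ft_force': [0.061, 0.503, 1.199], 'moment': [0.013, -0.032, -0.005], 'grip_force': 0.0, 'grip_width': 0.087}
```

View pics/scene0.png

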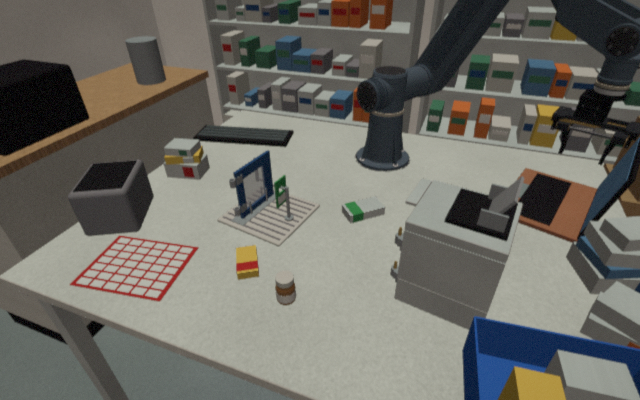

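View pics/top0.png

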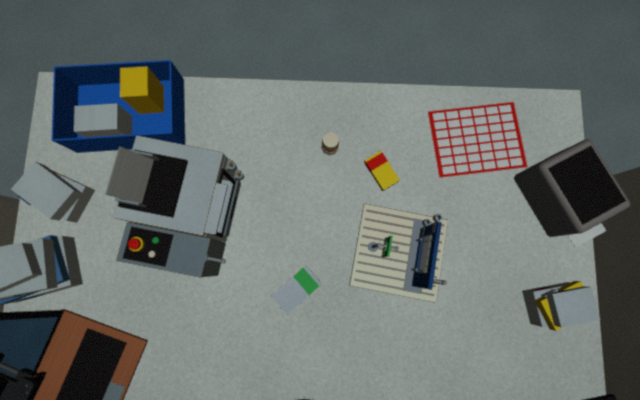

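```bash
cat > h.py <<'E'
import cv2,numpy as np
from rig import get_obs,cams
def grab(n,k=4): return np.mean([cams.camera(n).astype(float) for _ in range(k)],0).astype(np.uint8)
def crop(im,x0,y0,x1,y1,s=4):
    c=cv2.resize(im[y0:y1,x0:x1],None,fx=s,fy=s,interpolation=cv2.INTER_CUBIC)
    c=np.clip(c.astype(float)*1.4,0,255).astype(np.uint8)
    for x in range((x0+9)//10*10,x1,10):
        u=int((x+.5-x0)*s); cv2.line(c,(u,0),(u,6),(0,0,255),1); 
        if x%20==0: cv2.putText(c,str(x),(u-8,16),0,.33,(0,0,255),1)
    for y in range((y0+9)//10*10,y1,10):
        v=int((y+.5-y0)*s); cv2.line(c,(0,v),(6,v),(0,0,255),1)
        if y%20==0: cv2.putText(c,str(y),(8,v+4),0,.33,(0,0,255),1)
    return c
def side(a,b):
    h=max(a.shape[0],b.shape[0]); f=lambda i:cv2.copyMakeBorder(i,0,h-i.shape[0],0,0,cv2.BORDER_CONSTANT)
    return np.hstack([f(a),f(b)])
def proj(n,P):
    m=cams.camera_model(n);c=np.atleast_2d(P)@np.array(m["R"]).T+np.array(m["t"])
    return np.c_[m["fx"]*c[:,0]/c[:,2]+m["cx"],m["fy"]*c[:,1]/c[:,2]+m["cy"]]
E
python3 - <<'E'
from h import *
t=grab("top");s=grab("scene");np.savez("im0.npz",t=t,s=s)
cv2.imwrite("pics/m1.png",side(crop(t,195,133,250,283),crop(s,388,180,532,325)))
cv2.imwrite("pics/r1.png",side(crop(t,352,200,452,305),crop(s,220,145,320,245)))
E
```

```text
(no output)
```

View pics/m1.png

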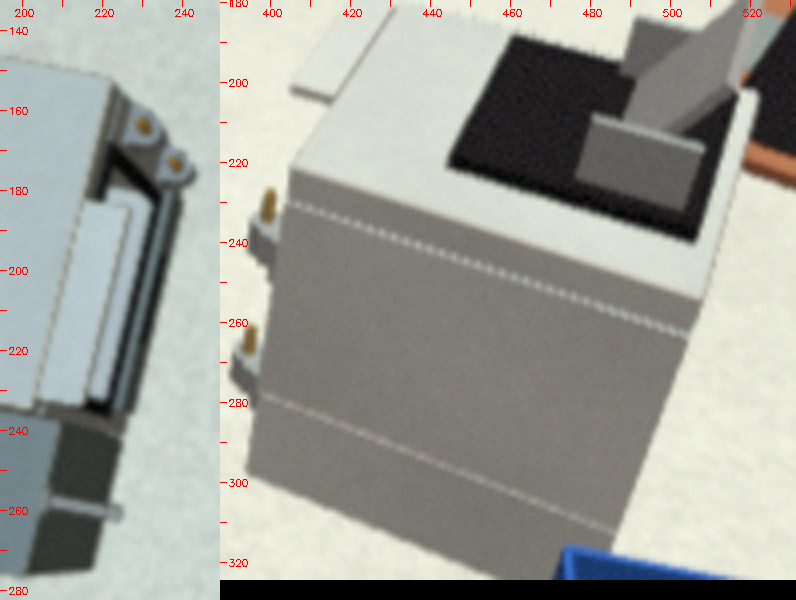

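View pics/r1.png

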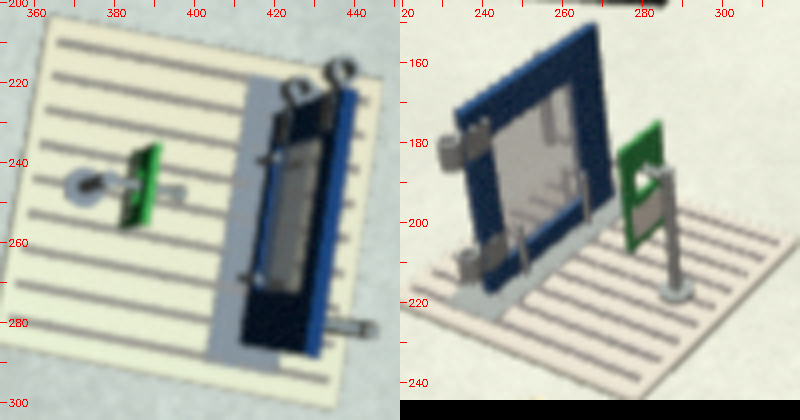

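```bash
cat > fit.py <<'E'
from h import *
from scipy.optimize import least_squares
def tf(p,L): c,s=np.cos(p[2]),np.sin(p[2]); L=np.atleast_2d(L)*1e-3; return np.c_[p[0]+c*L[:,0]-s*L[:,1],p[1]+s*L[:,0]+c*L[:,1],L[:,2]]
def fit(obs,p0,zfree=False,off=False):
    def f(p):
        r=[]
        for n,L,uv in obs:
            q=proj(n,tf(p,L)+[0,0,p[3] if zfree else 0])[0]
            r.append(q-uv)
        return np.concatenate(r)
    s=least_squares(f,p0+([0] if zfree else []),loss="soft_l1")
    print("pose",np.round(s.x,4),"yaw deg",np.degrees(s.x[2]).round(2))
    for (n,L,uv),r in zip(obs,f(s.x).reshape(-1,2)): print(n,L,np.round(r,2))
    return s.x
T,S="top","scene"
M=[(T,(-112,-105,200),(229.5,163.5)),(T,(-112,-105,100),(237.8,173)),(T,(-100,-120,240),(222.7,152.5)),
(S,(-112,-105,209),(399.75,226.5)),(S,(-112,-105,187),(399.2,235)),(S,(-112,-105,109),(395.2,260.2)),(S,(-112,-105,87),(394.5,268.2)),
(S,(-100,-120,240),(405.5,220.7)),(S,(100,-120,240),(508.2,254.5)),(S,(-100,-120,0),(394.2,297.5))]
R=[(T,(170,-115,12),(363.5,203.2)),(T,(-70,-115,12),(447.2,219)),(T,(-70,115,12),(434.7,302)),
(S,(170,-115,12),(279,241)),(S,(170,115,12),(319.3,204.5))]
# door: own frame, z of door bottom 12
D=[(T,(0,13,177),(439.2,222)),(T,(0,173,177),(430,288.5)),(T,(0,0,161),(437.2,217.2)),(T,(0,0,61),(425.8,222.5)),(T,(-40,150,147),(445.7,282)),
(S,(0,173,177),(268.7,150)),(S,(0,13,177),(233.7,172)),(S,(0,13,12),(241.5,217.7))]
G=[(S,(0,-25,154.5),(274,182.5)),(S,(0,25,154.5),(284.7,174.7)),(S,(0,-25,64.5),(277,207.5)),(T,(0,-25,154.5),(391,236)),(T,(0,25,154.5),(388,256.3))]
if __name__=="__main__":
    print("M");fit(M,[.5,.35,1.5]);fit(M,[.5,.35,1.5],True)
    print("R");fit(R,[.5,-.2,1.5])
    print("D");fit(D,[.5,-.25,1.5]);fit(D,[.5,-.25,1.5],True)
    print("G");fit(G,[.5,-.15,1.5]);fit(G,[.5,-.15,1.5],True)
E
python3 fit.py
```

```text
M
pose [0.5897 0.3123 1.3943] yaw deg 79.89
top (-112, -105, 200) [0.56 0.05]
top (-112, -105, 100) [0.21 0.3 ]
top (-100, -120, 240) [ 0.03 -0.88]
scene (-112, -105, 209) [0.69 0.03]
scene (-112, -105, 187) [ 0.14 -0.64]
scene (-112, -105, 109) [0.51 0.09]
scene (-112, -105, 87) [ 0.25 -1.08]
scene (-100, -120, 240) [-0.6  -0.06]
scene (100, -120, 240) [ 0.41 -0.03]
scene (-100, -120, 0) [-0.75  0.89]
pose [ 5.8900e-01  3.1200e-01  1.3971e+00 -7.0000e-04] yaw deg 80.05
top (-112, -105, 200) [0.61 0.25]
top (-112, -105, 100) [0.26 0.48]
top (-100, -120, 240) [ 0.07 -0.65]
scene (-112, -105, 209) [0.69 0.2 ]
scene (-112, -105, 187) [ 0.14 -0.48]
scene (-112, -105, 109) [0.5  0.22]
scene (-112, -105, 87) [ 0.24 -0.95]
scene (-100, -120, 240) [-0.58  0.12]
scene (100, -120, 240) [ 0.38 -0.04]
scene (-100, -120, 0) [-0.73  0.99]
R
pose [ 0.4784 -0.2975  1.3991] yaw deg 80.16
top (170, -115, 12) [-0.36 -0.94]
top (-70, -115, 12) [0.68 0.04]
top (-70, 115, 12) [0.96 0.56]
scene (170, -115, 12) [0.2  3.19]
scene (170, 115, 12) [ 1.47 -1.05]
D
pose [ 0.5653 -0.313   1.4171] yaw deg 81.19
top
[... 303 characters left out ...]
g 81.19
top (0, 13, 177) [-0.02 -0.47]
top (0, 173, 177) [0.22 1.24]
top (0, 0, 161) [ 0.67 -0.22]
top (0, 0, 61) [ 0.82 -0.94]
top (-40, 150, 147) [-1.18  0.29]
scene (0, 173, 177) [-0.68 -0.44]
scene (0, 13, 177) [0.89 0.35]
scene (0, 13, 12) [0.69 0.49]
G
pose [ 0.4957 -0.1972  1.4064] yaw deg 80.58
scene (0, -25, 154.5) [ 0.74 -1.95]
scene (0, 25, 154.5) [ 0.05 -1.95]
scene (0, -25, 64.5) [ 0.2  -1.46]
top (0, -25, 154.5) [ 0.31 -1.16]
top (0, 25, 154.5) [-0.03 -0.8 ]
pose [ 0.494  -0.199   1.3958 -0.0078] yaw deg 79.97
scene (0, -25, 154.5) [ 0.62 -0.06]
scene (0, 25, 154.5) [ 0.02 -0.03]
scene (0, -25, 64.5) [0.06 0.2 ]
top (0, -25, 154.5) [ 0.53 -0.17]
top (0, 25, 154.5) [ 0.01 -0.01]
```

```bash
cat > plan.py <<'E'
from h import *
from scipy.spatial.transform import Rotation as Rn
def pose():
    o=get_obs(); R=Rn.from_quat(o["tool_rot"]).as_matrix()
    return np.array(o["position"]),R,o
def yaw(R): return np.degrees(np.arctan2(R[1,1],R[0,1]))
def plan(*targets):
    "targets: x,y,z,tool-y angle deg, chained; prints shift in tool axes, spin, rows needed"
    p,R,o=pose(); print("t",o["time"],"p",np.round(p,4),"yaw",yaw(R).round(2),"F",np.round(o["ft_force"],1),"w",round(o["grip_width"],4),"gf",round(o["grip_force"],1),"q6",round(o["q"][5],2),"tilt",np.round(R[:2,2],4))
    a=yaw(R)
    for x,y,z,b in targets:
        d=R.T@(np.array([x,y,z])-p); s=-((b-a+180)%360-180)
        print("  ->",np.round(d,4),"spin",round(s,2),"rows",round(max(np.linalg.norm(d)/.0417,abs(s)/7.16),1))
        p=np.array([x,y,z]);R=R@Rn.from_euler("z",s,degrees=True).as_matrix();a=b
E
python3 - <<'E'
from plan import *
plan((.45,.1,.30,-1),(.473,-.298,.25,-60),(.473,-.298,.21,-99.4))
E
```

```text
t 0.5 p [0.2229 0.5838 0.2225] yaw 69.1 F [-0.   0.2 -0.1] w 0.0867 gf 0.0 q6 -0.18 tilt [-0.     -0.0001]
  -> [-0.3847 -0.371  -0.0774] spin 70.1 rows 13.0
  -> [-0.3975  0.0299  0.05  ] spin 59 rows 9.6
  -> [ 0.   -0.    0.04] spin 39.4 rows 5.5
```

servo_tool(moves="-0.385 -0.371 -0.077 70 0.087; -0.385 -0.371 -0.077 70 0.087; -0.385 -0.371 -0.077 70 0.087; -0.385 -0.371 -0.077 70 0.087; -0.385 -0.371 -0.077 70 0.087; -0.385 -0.371 -0.077 70 0.087; -0.385 -0.371 -0.077 70 0.087; -0.385 -0.371 -0.077 70 0.087; -0.385 -0.371 -0.077 70 0.087; -0.385 -0.371 -0.077 70 0.087", grip_force=50)

```text
time: 1.33
position: [0.3987, 0.2088, 0.2826]
tool_rot: [0.715, 0.7, 0.0, 0.0]
ft_force: [0.5, 0.3, -0.6]
grip_width: 0.0868
grip_force: 0.0
```

```bash
python3 -c "
from plan import *
plan((.473,-.298,.23,-99.4))"
```

```text
t 1.3333 p [0.3987 0.2088 0.2826] yaw -1.22 F [ 0.5  0.3 -0.6] w 0.0868 gf 0.0 q6 0.25 tilt [0.0009 0.0003]
  -> [-0.5051  0.085   0.0525] spin 98.18 rows 13.7
```

servo_tool(moves="-0.505 0.085 0.0525 98.2 0.087; -0.505 0.085 0.0525 98.2 0.087; -0.505 0.085 0.0525 98.2 0.087; -0.505 0.085 0.0525 98.2 0.087; -0.505 0.085 0.0525 98.2 0.087; -0.505 0.085 0.0525 98.2 0.087; -0.505 0.085 0.0525 98.2 0.087; -0.505 0.085 0.0525 98.2 0.087; -0.505 0.085 0.0525 98.2 0.087; -0.505 0.085 0.0525 98.2 0.087")

```text
time: 2.17
position: [0.4606, -0.2014, 0.2395]
tool_rot: [0.989, 0.149, 0.0, 0.0]
ft_force: [0.8, 0.0, 0.2]
grip_width: 0.0872
grip_force: 0.0
```

```bash
python3 -c "
from plan import *
plan((.473,-.298,.21,-99.4),(.473,-.298,.148,-99.4))"
```

```text
t 2.1667 p [ 0.4606 -0.2014  0.2395] yaw -72.91 F [0.8 0.  0.2] w 0.0872 gf 0.0 q6 0.64 tilt [ 0.0006 -0.0002]
  -> [-0.0165  0.0959  0.0295] spin 26.49 rows 3.7
  -> [-0.    -0.     0.062] spin -0.0 rows 1.5
```

servo_tool(moves="-0.0165 0.096 0.0295 26.5 0.087; -0.0165 0.096 0.0295 26.5 0.087; -0.0165 0.096 0.0295 26.5 0.087; -0.0165 0.096 0.0295 26.5 0.087; -0.0165 0.096 0.0295 26.5 0.087; -0.0165 0.096 0.0295 26.5 0.087; -0.0165 0.096 0.0295 26.5 0.087")

```text
time: 2.75
position: [0.4736, -0.295, 0.2102]
tool_rot: [0.997, -0.077, -0.0, -0.0]
ft_force: [0.4, -0.1, 0.0]
grip_width: 0.0869
grip_force: 0.0
```

Run:
```python
from plan import *
plan((.473,-.298,.148,-99.4))
t=grab("top",2);s=grab("scene",2)
cv2.imwrite("pics/a1.png",side(crop(t,352,195,472,305,3),crop(s,210,120,330,235,3)))
```

```text
t 2.75 p [ 0.4736 -0.295   0.2102] yaw -98.87 F [ 0.4 -0.1  0. ] w 0.0869 gf 0.0 q6 0.97 tilt [-0.0001  0.0002]
  -> [-0.0001  0.0031  0.0622] spin 0.53 rows 1.5
```

View pics/a1.png

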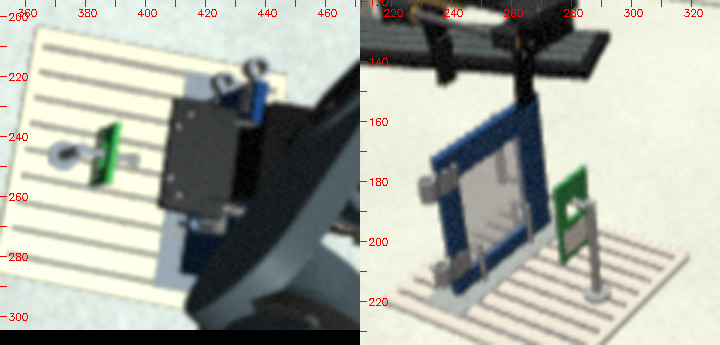

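servo_tool(moves="0 0.0005 0.03 0 0.087; 0 0.0005 0.062 0 0.087; 0 0.0005 0.062 0 0.087; 0 0.0005 0.062 0 0.087; 0 0.0005 0.062 0 0.087; 0 0.0005 0.062 0 0.0; 0 0.0005 0.062 0 0.0; 0 0.0005 0.062 0 0.0; 0 0.0005 0.062 0 0.0; 0 0.0005 0.062 0 0.0", grip_force=50)

```text
time: 3.78
position: [0.4738, -0.2964, 0.1486]
tool_rot: [0.997, -0.079, 0.0, 0.0]
ft_force: [0.2, -0.9, 0.5]
grip_width: 0.0617
grip_force: 0.0
```

servo_tool(moves="0 0 0 0 0; 0 0 0 0 0; 0 0 0 0 0")

```text
time: 4.03
position: [0.4736, -0.2962, 0.1479]
tool_rot: [0.997, -0.079, -0.0, -0.0]
ft_force: [0.4, -0.7, 0.3]
grip_width: 0.0415
grip_force: 0.0
```

```bash
python3 -c "
from plan import *
plan((.473,-.298,.148,-99.4))"
```

```text
t 4.0333 p [ 0.4736 -0.2962  0.1479] yaw -99.03 F [ 0.4 -0.7  0.3] w 0.0415 gf 0.0 q6 0.97 tilt [-0.0001  0.0001]
  -> [-0.0003  0.0018 -0.0001] spin 0.37 rows 0.1
```

servo_tool(moves="0 0 0 0 0; 0 0 0 0 0; 0 0 0 0 0; 0 0 0 0 0; 0 0 0 0 0; 0 0 0 0 0; 0 0 0 0 0; 0 0 0 0 0")

```text
time: 4.7
position: [0.4737, -0.2963, 0.1479]
tool_rot: [0.997, -0.079, 0.0, 0.0]
ft_force: [-0.7, 0.4, -0.5]
grip_width: 0.01
grip_force: 50.0
```

servo_tool(moves="0 0 -0.01 0 0; 0 0 -0.02 0 0; 0 0 -0.04 0 0; 0 0 -0.06 0 0; 0 0 -0.085 0 0; 0 0 -0.11 0 0; 0 0 -0.135 0 0; 0 0 -0.16 0 0; 0 0 -0.175 0 0; 0 0 -0.175 0 0")

```text
time: 5.53
position: [0.4751, -0.297, 0.3276]
tool_rot: [0.997, -0.079, 0.003, 0.002]
ft_force: [1.3, -0.2, -5.0]
grip_width: 0.0094
grip_force: 50.0
```

Run:
```python
from plan import *
plan((.61,.0,.32,-20))
t=grab("top",2);s=grab("scene",2);np.savez("im1.npz",t=t,s=s)
cv2.imwrite("pics/b1.png",side(crop(t,380,195,480,305,4),crop(s,200,90,300,205,4)))
```

```text
t 5.5333 p [ 0.4751 -0.297   0.3276] yaw -99.01 F [ 1.3 -0.2 -5. ] w 0.0094 gf 50.0 q6 0.97 tilt [ 0.0065 -0.0052]
  -> [ 0.0867 -0.3145  0.0069] spin -79.01 rows 11.0
```

View pics/b1.png

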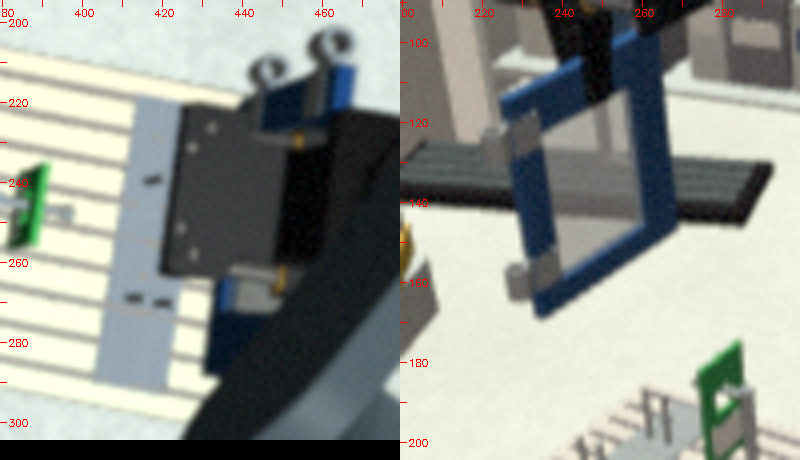

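```bash
cat > k.py <<'E'
from fit import *
from plan import *
print("pins only"); P=fit([(n,(0,0,L[2]),uv) for n,L,uv in M if L[:2]==(-112,-105)],[.67,.18,0.])
p,Rt,o=pose(); zb=(o["position"][2]-.1479)*1e3+12
d=fit([(T,(0,0,149+zb),(462.5,205.7)),(T,(0,0,49+zb),(447,212.5)),(S,(0,13,165+zb),(225.2,113.2)),(S,(0,13,zb),(234.5,169)),(S,(0,173,zb),(268.7,145.7))],[.57,-.31,1.41])
c,s=np.cos(d[2]),np.sin(d[2]); v=p[:2]-d[:2]; print("TCP in door frame",v@[c,s],v@[-s,c],"zb",zb)
plan()
E
python3 k.py
```

```text
pins only
pose [0.6744 0.1834 0.    ] yaw deg 0.0
top (0, 0, 200) [ 0.65 -0.36]
top (0, 0, 100) [ 0.3  -0.07]
scene (0, 0, 209) [0.53 0.29]
scene (0, 0, 187) [-0.02 -0.38]
scene (0, 0, 109) [0.35 0.35]
scene (0, 0, 87) [ 0.09 -0.81]
pose [ 0.5659 -0.3112  1.4122] yaw deg 80.92
top (0, 0, np.float64(334.39427938914423)) [0.46 0.48]
top (0, 0, np.float64(234.39427938914423)) [-0.11  0.29]
scene (0, 13, np.float64(350.39427938914423)) [0.29 1.81]
scene (0, 13, np.float64(185.39427938914423)) [0.1 1.2]
scene (0, 173, np.float64(185.39427938914423)) [-0.32  1.87]
TCP in door frame 0.0012316253905117636 0.09474997084070422 zb 185.39427938914423
t 5.7333 p [ 0.4725 -0.2951  0.3213] yaw -99.02 F [ 0.   0.1 -4.9] w 0.0096 gf 50.0 q6 0.97 tilt [-0.003   0.0031]
```

```bash
python3 -c "
from plan import *
plan((.5686,.0574,.323,-40),(.5686,.0574,.233,-40))"
```

```text
t 5.7333 p [ 0.4725 -0.2951  0.3213] yaw -99.02 F [ 0.   0.1 -4.9] w 0.0096 gf 50.0 q6 0.97 tilt [-0.003   0.0031]
  -> [ 0.0396 -0.3632 -0.0009] spin -59.02 rows 8.8
  -> [-0.      0.0004  0.09  ] spin 0 rows 2.2
```

servo_tool(moves="0.002 -0.018 0 -3 0; 0.005 -0.045 0 -7.5 0; 0.0085 -0.08 0 -13 0; 0.0125 -0.115 0 -19 0; 0.0165 -0.15 0 -25 0; 0.0205 -0.187 0 -31 0; 0.0245 -0.225 0 -37 0; 0.029 -0.265 0 -43 0; 0.033 -0.302 0 -49 0; 0.0365 -0.335 0 -54.5 0")

```text
time: 6.57
position: [0.5613, 0.0317, 0.3209]
tool_rot: [0.921, 0.389, -0.002, -0.001]
ft_force: [0.0, -0.2, -4.1]
grip_width: 0.0099
grip_force: 50.0
```

servo_tool(moves="0 0 0 0 0; 0 0 0.01 0 0; 0 0 0.03 0 0; 0 0 0.05 0 0; 0 0 0.07 0 0; 0 0 0.085 0 0; 0 0 0.09 0 0; 0 0 0.09 0 0")

```text
time: 7.23
position: [0.5601, 0.028, 0.23]
tool_rot: [0.923, 0.386, -0.003, -0.002]
ft_force: [-0.1, -1.1, -4.2]
grip_width: 0.0094
grip_force: 50.0
```

```bash
python3 -c "
from plan import *
plan((.5686,.0574,.233,-40))"
```

```text
t 7.2333 p [0.5601 0.028  0.23  ] yaw -44.64 F [-0.1 -1.1 -4.2] w 0.0094 gf 50.0 q6 0.63 tilt [-0.0067  0.0006]
  -> [ 0.0269 -0.0146 -0.003 ] spin -4.64 rows 0.7
```

servo_tool(moves="0.0135 -0.0075 -0.001 -2.3 0; 0.027 -0.0145 -0.002 -4.6 0; 0.027 -0.0145 -0.002 -4.6 0; 0.027 -0.0145 -0.002 -4.6 0; 0.027 -0.0145 -0.002 -4.6 0; 0.027 -0.0145 -0.002 -4.6 0")

```text
time: 7.73
position: [0.5707, 0.0576, 0.2353]
tool_rot: [0.906, 0.423, 0.0, 0.0]
ft_force: [0.3, -0.0, -4.4]
grip_width: 0.0097
grip_force: 50.0
```

Run:
```python
from plan import *
t=grab("top",3);s=grab("scene",3);np.savez("im2.npz",t=t,s=s)
plan((.5686,.0574,.233,-40))
cv2.imwrite("pics/c1.png",side(crop(t,210,135,300,240,5),crop(s,335,190,405,300,5)))
```

```text
t 8.0333 p [0.5708 0.058  0.235 ] yaw -39.95 F [ 0.2  0.1 -3.9] w 0.0094 gf 50.0 q6 0.6 tilt [-0.     -0.0001]
  -> [-0.0019 -0.0013  0.002 ] spin 0.05 rows 0.1
```

View pics/c1.png

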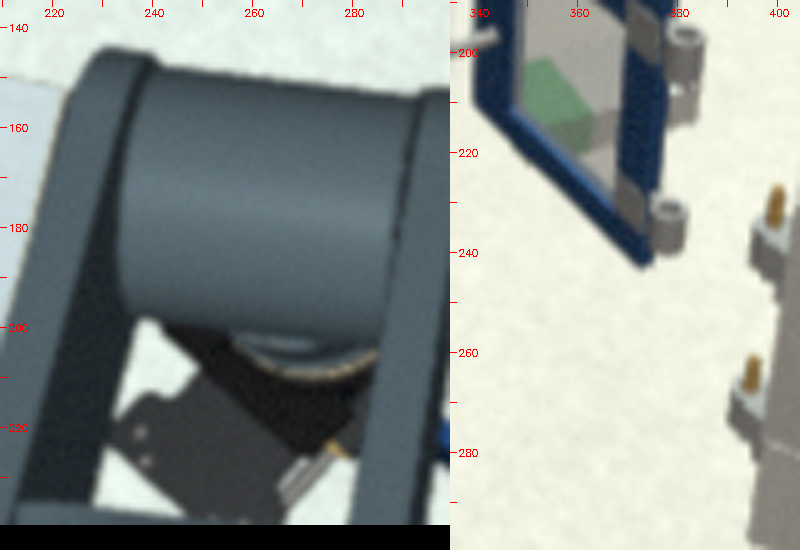

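```bash
cat >> h.py <<'E'
def back(n,uv,z):
    m=cams.camera_model(n);R=np.array(m["R"]);C=-R.T@np.array(m["t"])
    d=R.T@np.array([(uv[0]-m["cx"])/m["fx"],(uv[1]-m["cy"])/m["fy"],1]); return (C+d*(z-C[2])/d[2])[:2]
E
python3 - <<'E'
from h import *
zb=.0991
for n,uv,z in[("kh",(382.1,197.1),zb+.149),("kl",(378.5,231.5),zb+.049),("corner13",(373.1,243.1),zb),
 ("ph tip",(400.1,227.1),.209),("ph base",(399.5,233.8),.187),("pl tip",(395.5,260.9),.109),("pl base",(394.7,266.8),.087)]:
    print(n,np.round(back("scene",uv,z),4))
y=np.radians(140.05);c,s=np.cos(y),np.sin(y)
h=np.array([.5708,.058])-np.array([c*0-s*.0945,s*0+c*.0945]);print("hinge by kin",h,"corner",h+.013*np.array([-s,c]))
im=np.load("im2.npz")["s"]
cv2.imwrite("pics/c2.png",side(crop(im,368,188,392,248,10),crop(im,388,220,410,275,10)))
E
```

```text
kh [0.6338 0.1306]
kl [0.6328 0.13  ]
corner13 [0.6223 0.1175]
ph tip [0.6756 0.1833]
ph base [0.6714 0.1835]
pl tip [0.6756 0.1835]
pl base [0.6724 0.1832]
hinge by kin [0.63148023 0.13044418] corner [0.62313269 0.12047831]
```

View pics/c2.png

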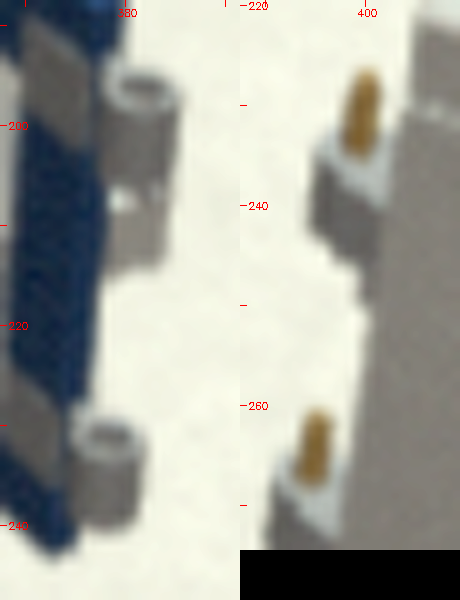

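Run:
```python
from plan import *
zb=.0991
k=[back("scene",(381.8,196.7),zb+.149),back("scene",(378.4,231.2),zb+.049)]
p=[back("scene",(399.75,230.5),.198),back("scene",(394.95,264.2),.098)]
print(np.round(k,4),np.round(p,4)); d=np.mean(p,0)-np.mean(k,0);print(d)
plan((.613,.1112,.235,-40))
```

```text
[[0.6325 0.1296]
 [0.6317 0.1295]] [[0.6736 0.1833]
 [0.6752 0.1833]]
[0.04224832 0.05373564]
t 8.0333 p [0.5708 0.058  0.235 ] yaw -39.95 F [ 0.2  0.1 -3.9] w 0.0094 gf 50.0 q6 0.6 tilt [-0.     -0.0001]
  -> [ 0.0679 -0.0018 -0.    ] spin 0.05 rows 1.6
```

servo_tool(moves="0.012 0 0 0 0; 0.026 -0.0005 0 0 0; 0.04 -0.001 0 0 0; 0.052 -0.0015 0 0 0; 0.062 -0.002 0 0 0; 0.068 -0.002 0 0 0; 0.068 -0.002 0 0 0; 0.068 -0.002 0 0 0; 0.068 -0.002 0 0 0")

```text
time: 8.78
position: [0.6124, 0.1116, 0.2347]
tool_rot: [0.906, 0.423, -0.001, -0.0]
ft_force: [-0.8, -0.9, -4.1]
grip_width: 0.0094
grip_force: 50.0
```

Run:
```python
from plan import *
s=grab("scene",4);np.savez("im3.npz",s=s)
plan((.613,.1112,.235,-40))
cv2.imwrite("pics/d1.png",side(crop(s,383,175,415,232,10),crop(s,383,218,415,275,10)))
```

```text
t 8.9833 p [0.6127 0.1113 0.2351] yaw -39.96 F [-0.1  0.6 -5.1] w 0.0097 gf 50.0 q6 0.7 tilt [-0.0001 -0.0001]
  -> [0.0001 0.0003 0.0001] spin 0.04 rows 0.0
```

View pics/d1.png

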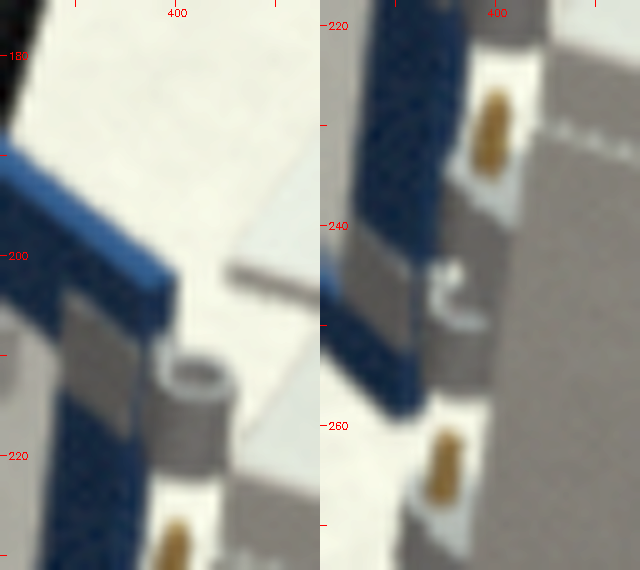

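Run:
```python
from plan import *
zb=.0992
k=np.array([back("scene",(402.3,212),zb+.149),back("scene",(396.5,246.9),zb+.049)])
p=np.array([back("scene",(399.75,230.5),.198),back("scene",(394.95,264.2),.098)])
print(np.round(k,4),np.round(p,4)); d=p.mean(0)-k.mean(0);print(d)
P,R,o=pose();print("tool",R.T@np.r_[d,0]); print(proj("scene",[[.6744,.1834,zb+.149],[.6744,.1834,zb+.049]]))
```

```text
[[0.6737 0.1832]
 [0.6719 0.181 ]] [[0.6736 0.1833]
 [0.6752 0.1833]]
[0.001611   0.00117718]
tool [ 1.93697614e-03  4.78747969e-04 -2.94068569e-07]
[[402.31664022 212.21600332]
 [397.32308679 247.85929428]]
```

servo_tool(moves="0.001 0 0.003 0 0; 0.001 0 0.007 0 0; 0.001 0 0.011 0 0; 0.001 0 0.014 0 0; 0.001 0 0.016 0 0; 0.001 0 0.018 0 0; 0.001 0 0.02 0 0; 0.001 0 0.021 0 0; 0.001 0 0.022 0 0; 0.001 0 0.022 0 0")

```text
time: 9.82
position: [0.6135, 0.1125, 0.2127]
tool_rot: [0.906, 0.423, -0.0, -0.0]
ft_force: [-0.0, 0.6, -4.7]
grip_width: 0.0094
grip_force: 50.0
```

```bash
python3 -c "
from plan import *
plan();print(pose()[2]['moment'])"
```

```text
t 9.8167 p [0.6135 0.1125 0.2127] yaw -39.92 F [-0.   0.6 -4.7] w 0.0094 gf 50.0 q6 0.7 tilt [-0.0003 -0.    ]
[-0.10280692  0.13840644  0.01669677]
```

servo_tool(moves="0 0 0.002 0 0; 0 0 0.004 0 0; 0 0 0.006 0 0; 0 0 0.008 0 0; 0 0 0.01 0 0; 0 0 0.012 0 0; 0 0 0.013 0 0; 0 0 0.013 0 0")

```text
time: 10.48
position: [0.6133, 0.1125, 0.1995]
tool_rot: [0.906, 0.423, -0.0, -0.0]
ft_force: [0.5, 0.2, -4.6]
grip_width: 0.0094
grip_force: 50.0
```

```bash
python3 -c "
from plan import *
plan();print(pose()[2]['moment'])"
```

```text
t 10.4833 p [0.6133 0.1125 0.1995] yaw -39.92 F [ 0.5  0.2 -4.6] w 0.0094 gf 50.0 q6 0.7 tilt [-0.0007  0.    ]
[-0.07824821  0.14739527  0.00444958]
```

servo_tool(moves="0 0 0.001 0 0; 0 0 0.001 0 0; 0 0 0.002 0 0; 0 0 0.002 0 0; 0 0 0.0025 0 0; 0 0 0.0025 0 0")

```text
time: 10.98
position: [0.6136, 0.1126, 0.1975]
tool_rot: [0.906, 0.423, 0.0, 0.0]
ft_force: [-0.1, -0.3, -4.6]
grip_width: 0.0095
grip_force: 50.0
```

```bash
python3 -c "
from plan import *
plan();print(pose()[2]['moment'])"
```

```text
t 10.9833 p [0.6136 0.1126 0.1975] yaw -39.92 F [-0.1 -0.3 -4.6] w 0.0095 gf 50.0 q6 0.7 tilt [0.0002 0.    ]
[-0.14834535  0.08810478  0.01933791]
```

servo_tool(moves="0 0 0.0005 0 0; 0 0 0.0005 0 0; 0 0 0.001 0 0; 0 0 0.001 0 0; 0 0 0.001 0 0")

```text
time: 11.4
position: [0.6137, 0.1123, 0.1973]
tool_rot: [0.906, 0.423, 0.0, 0.0]
ft_force: [-2.5, -1.8, 2.7]
grip_width: 0.0094
grip_force: 50.0
```

servo_tool(moves="0 0 0.0005 0 0; 0 0 0.0005 0 0; 0 0 0.001 0 0; 0 0 0.001 0 0; 0 0 0.001 0 0")

```text
time: 11.82
position: [0.6138, 0.1121, 0.1971]
tool_rot: [0.906, 0.423, 0.0, 0.001]
ft_force: [-4.1, -2.0, 7.3]
grip_width: 0.0096
grip_force: 50.0
```

servo_tool(moves="0 0 -0.001 0 0; 0 0 -0.001 0 0.05; 0 0 -0.001 0 0.05; 0 0 -0.001 0 0.05; 0 0 -0.001 0 0.05; 0 0 -0.001 0 0.05; 0 0 -0.001 0 0.05; 0 0 -0.03 0 0.05; 0 0 -0.06 0 0.05; 0 0 -0.08 0 0.05")

```text
time: 12.65
position: [0.6145, 0.1126, 0.2776]
tool_rot: [0.906, 0.423, 0.001, 0.0]
ft_force: [1.2, 0.0, 0.4]
grip_width: 0.0493
grip_force: 0.0
```

Run:
```python
from plan import *
H=np.array([.6744,.1834])
def loc(phi,x,y): c,s=np.cos(np.radians(phi)),np.sin(np.radians(phi)); return H+[c*x-s*y,s*x+c*y]
a=loc(140,-85,150) if 0 else loc(140,-.085,.150)
plan((*a,.28,50),(*a,.18,50))
s=grab("scene",3);np.savez("im4.npz",s=s)
```

```text
t 12.65 p [0.6145 0.1126 0.2776] yaw -39.92 F [1.2 0.  0.4] w 0.0493 gf 0.0 q6 0.7 tilt [0.0025 0.0002]
  -> [-0.0574  0.0854 -0.0023] spin -89.92 rows 12.6
  -> [ 0.0002 -0.0002  0.1   ] spin 0 rows 2.4
```

servo_tool(moves="-0.03 0.045 0 -7 0; -0.057 0.085 0 -14 0; -0.057 0.085 0 -90 0; -0.057 0.085 0 -90 0; -0.057 0.085 0 -90 0; -0.057 0.085 0 -90 0; -0.057 0.085 0 -90 0; -0.057 0.085 0 -90 0; -0.057 0.085 0 -90 0; -0.057 0.085 0 -90 0")

```text
time: 13.63
position: [0.641, 0.0144, 0.273]
tool_rot: [0.488, 0.873, -0.001, -0.002]
ft_force: [0.6, 0.5, 0.0]
grip_width: 0.0014
grip_force: 0.0
```

```bash
python3 - <<'E'
from plan import *
from k2 import * if 0 else None
E
cat > arc.py <<'E'
from plan import *
H=np.array([.6744,.1834])
def loc(phi,x,y): c,s=np.cos(np.radians(phi)),np.sin(np.radians(phi)); return H+[c*x-s*y,s*x+c*y]
def rows(pts):
    "pts: x,y,z,yaw all relative to the present pose"
    p,R,o=pose();a=yaw(R)
    for x,y,z,b in pts: print(np.round(R.T@(np.array([x,y,z])-p),4),"spin",round(-((b-a+180)%360-180),1))
E
python3 - <<'E'
from arc import *
plan((*loc(140,-.085,.15),.28,50),(*loc(140,-.085,.15),.18,50))
E
```

```text
t 13.6333 p [0.641  0.0144 0.273 ] yaw 31.6 F [0.6 0.5 0. ] w 0.0014 gf 0.0 q6 -0.7 tilt [-0.0041  0.0007]
  -> [-0.0015  0.0015 -0.007 ] spin -18.4 rows 2.6
  -> [-0.0004  0.0002  0.1   ] spin 0 rows 2.4  File "<stdin>", line 2
    from k2 import * if 0 else None
                     ^^
SyntaxError: invalid syntax
```

servo_tool(moves="0 0 0 -7 0; 0 0 0 -14 0; 0 0 0.01 -18.4 0; 0 0 0.04 -18.4 0; 0 0 0.07 -18.4 0; 0 0 0.09 -18.4 0; 0 0 0.093 -18.4 0; 0 0 0.093 -18.4 0; 0 0 0.093 -18.4 0")

```text
time: 14.38
position: [0.6424, 0.0142, 0.1824]
tool_rot: [0.345, 0.939, -0.0, -0.0]
ft_force: [-0.0, 0.2, 0.8]
grip_width: 0.0005
grip_force: 0.0
```

Run:
```python
from arc import *
plan()
rows([(*loc(140,-.07,.15),.18,50),(*loc(140,-.06,.15),.18,50)]+[(*loc(f,-.055,.15),.18,f-90) for f in (138,134,130,126,122,118,114,110)])
```

```text
t 14.3833 p [0.6424 0.0142 0.1824] yaw 49.65 F [-0.   0.2  0.8] w 0.0005 gf 0.0 q6 -1.02 tilt [-0.0002  0.    ]
[0.0142 0.0001 0.0024] spin -0.3
[0.0242 0.     0.0024] spin -0.3
[ 0.0345 -0.0019  0.0024] spin 1.7
[ 0.0452 -0.005   0.0024] spin 5.7
[ 0.0561 -0.0074  0.0024] spin 9.7
[ 0.0671 -0.0091  0.0024] spin 13.7
[ 0.0782 -0.01    0.0024] spin 17.7
[ 0.0894 -0.0101  0.0024] spin 21.7
[ 0.1005 -0.0094  0.0024] spin 25.7
[ 0.1115 -0.0079  0.0024] spin 29.7
```

servo_tool(moves="0.014 0 0.001 0 0; 0.024 0 0.001 0 0; 0.0345 -0.002 0.001 1.7 0; 0.045 -0.005 0.001 5.7 0; 0.056 -0.0075 0.001 9.7 0; 0.067 -0.009 0.001 13.7 0; 0.078 -0.01 0.001 17.7 0; 0.0895 -0.01 0.001 21.7 0; 0.1005 -0.0095 0.001 25.7 0; 0.1115 -0.008 0.001 29.7 0")

```text
time: 15.22
position: [0.5521, 0.0808, 0.1831]
tool_rot: [0.575, 0.818, 0.001, 0.001]
ft_force: [-0.1, 0.9, 0.7]
grip_width: 0.0006
grip_force: 0.1
```

Run:
```python
from arc import *
plan()
rows([(*loc(f,-.055,.15),.18,f-90) for f in (106,102,98,94,91,88.5,86.5,85)])
s=grab("scene",1);cv2.imwrite("pics/e_unviewed.png",s)
```

```text
t 15.2167 p [0.5521 0.0808 0.1831] yaw 19.77 F [-0.1  0.9  0.7] w 0.0006 gf 0.1 q6 -0.4 tilt [ 0.003  -0.0004]
[ 0.0102 -0.0035  0.0031] spin 3.8
[ 0.021  -0.0063  0.0031] spin 7.8
[ 0.032  -0.0083  0.0031] spin 11.8
[ 0.0431 -0.0095  0.0031] spin 15.8
[ 0.0514 -0.0099  0.003 ] spin 18.8
[ 0.0584 -0.0099  0.003 ] spin 21.3
[ 0.064  -0.0097  0.003 ] spin 23.3
[ 0.0681 -0.0095  0.003 ] spin 24.8
```

servo_tool(moves="0.01 -0.0035 0.001 3.8 0; 0.021 -0.0065 0.001 7.8 0; 0.032 -0.0085 0.001 11.8 0; 0.043 -0.0095 0.001 15.8 0; 0.0515 -0.01 0.001 18.8 0; 0.0585 -0.01 0.001 21.3 0; 0.064 -0.0095 0.001 23.3 0; 0.068 -0.0095 0.001 24.8 0; 0.068 -0.0095 0.001 24.8 0")

```text
time: 16.02
position: [0.5202, 0.1418, 0.1816]
tool_rot: [0.736, 0.677, 0.001, 0.001]
ft_force: [-0.0, 0.3, -0.2]
grip_width: 0.0005
grip_force: 0.0
```

Run:
```python
from arc import *
plan()
rows([(*loc(f,-.055,.15),.18,f-90) for f in (83,81.5,80,79,78)])
b=lambda im:(im[...,0].astype(int)-im[...,2]>35)&(np.indices(im.shape[:2])[1]<410)&(np.indices(im.shape[:2])[0]>130)
for n in("im2.npz","im4.npz"):
    ys,xs=np.nonzero(b(np.load(n)["s"]));print(n,len(xs),xs.min(),xs.max(),ys.min(),ys.max())
for im in(cv2.imread("pics/e_unviewed.png"),grab("scene",2)):
    ys,xs=np.nonzero(b(im));print(len(xs),[(f(v)) for v in(xs,ys) for f in(np.min,np.max)] if len(xs) else "")
```

```text
t 16.0167 p [0.5202 0.1418 0.1816] yaw -4.73 F [-0.   0.3 -0.2] w 0.0005 gf 0.0 q6 0.14 tilt [0.0022 0.0003]
[ 0.0052 -0.0019  0.0016] spin 2.3
[ 0.0092 -0.0031  0.0016] spin 3.8
[ 0.0132 -0.0042  0.0016] spin 5.3
[ 0.0159 -0.0049  0.0016] spin 6.3
[ 0.0186 -0.0055  0.0016] spin 7.3
im2.npz 160 341 379 159 231
im4.npz 226 356 397 185 263
175 [np.int64(384), np.int64(401), np.int64(182), np.int64(255)]
50 [np.int64(403), np.int64(409), np.int64(205), np.int64(219)]
```

servo_tool(moves="0.005 -0.002 0.001 2.3 0; 0.009 -0.003 0.001 3.8 0; 0.011 -0.0035 0.001 4.5 0; 0.013 -0.004 0.001 5.3 0; 0.013 -0.004 0.001 5.3 0; 0.013 -0.004 0.001 5.3 0")

```text
time: 16.62
position: [0.5172, 0.1542, 0.1796]
tool_rot: [0.767, 0.642, 0.0, 0.0]
ft_force: [-0.1, 0.2, -0.2]
grip_width: 0.0007
grip_force: 0.2
```

servo_tool(moves="0.001 0 0 0 0; 0.002 0 0 0 0; 0.003 0 0 0 0; 0.003 0 0 0 0; 0.003 0 0 0 0")

```text
time: 17.03
position: [0.5171, 0.1573, 0.1793]
tool_rot: [0.767, 0.642, -0.0, -0.0]
ft_force: [-1.9, -0.5, 0.1]
grip_width: 0.0002
grip_force: 0.6
```

servo_tool(moves="0.001 0 0 0 0; 0.002 0 0 0 0; 0.003 0 0 0 0; 0.003 0 0 0 0; 0.003 0 0 0 0")

```text
time: 17.45
position: [0.5172, 0.1585, 0.1789]
tool_rot: [0.766, 0.642, -0.002, 0.001]
ft_force: [-2.2, -5.9, -1.2]
grip_width: 0.0003
grip_force: 3.5
```

servo_tool(moves="0.001 0 0 0 0; 0.002 0 0 0 0; 0.003 0 0 0 0; 0.003 0 0 0 0; 0.003 0 0 0 0")

```text
time: 17.87
position: [0.5172, 0.1587, 0.1788]
tool_rot: [0.766, 0.643, -0.005, 0.002]
ft_force: [-2.6, -13.1, 0.4]
grip_width: -0.0001
grip_force: 7.3
```

servo_tool(moves="-0.01 0 0 0 0; -0.03 0 0 0 0; -0.06 0 0 0 0; -0.08 0 -0.02 0 0; -0.08 0 -0.05 0 0; -0.08 0 -0.06 0 0; -0.08 0 -0.06 0 0.05; -0.08 0 -0.06 0 0.05")

```text
time: 18.53
position: [0.5053, 0.0845, 0.24]
tool_rot: [0.767, 0.642, 0.001, 0.001]
ft_force: [-0.1, -0.1, -1.0]
grip_width: 0.0075
grip_force: 0.0
```

Run:
```python
from arc import *
from fit import fit,tf,T,S
G=[(S,(0,-25,147.5),(274,182.5)),(S,(0,25,147.5),(284.7,174.7)),(S,(0,-25,57.5),(277,207.5)),(T,(0,-25,147.5),(391,236)),(T,(0,25,147.5),(388,256.3))]
g=fit(G,[.5,-.15,1.4])
b=back("top",(223.2,260.7),.165);r=back("top",(207,257),.165);print("ball",b,"base",r,np.degrees(np.arctan2(*(r-b)[::-1])),np.linalg.norm(r-b))
c,s=np.cos(np.radians(80)),np.sin(np.radians(80));v=b-[.5895,.3125];print("ball in machine",v@[c,s],v@[-s,c])
# green tag pixels, rack crop in both first images
d=np.load("im0.npz")
for k,(x0,y0,x1,y1) in(("t",(370,225,405,265)),("s",(265,165,300,215))):
    im=d[k][y0:y1,x0:x1].astype(int);m=(im[...,1]-np.maximum(im[...,0],im[...,2])>20);ys,xs=np.nonzero(m)
    print(k,len(xs),xs.min()+x0,xs.max()+x0,ys.min()+y0,ys.max()+y0,xs.mean()+x0,ys.mean()+y0)
plan((g[0],g[1],.22,80),(g[0],g[1],.1285,80))
```

```text
pose [ 0.4942 -0.1987  1.3974] yaw deg 80.07
scene (0, -25, 147.5) [ 0.64 -0.24]
scene (0, 25, 147.5) [ 0.02 -0.23]
scene (0, -25, 57.5) [0.08 0.04]
top (0, -25, 147.5) [ 0.48 -0.31]
top (0, 25, 147.5) [-0.01 -0.12]
ball [0.45000974 0.19306232] base [0.45767046 0.23096297] 78.57297952795611 0.03866710989139478
ball in machine -0.14184538178655834 0.11663095087475842
t 94 385 392 236 256 388.52127659574467 245.87234042553192
s 149 274 284 175 206 279.1275167785235 186.86577181208054
t 18.5333 p [0.5053 0.0845 0.24  ] yaw -10.17 F [-0.1 -0.1 -1. ] w 0.0075 gf 0.0 q6 0.12 tilt [0.003  0.0006]
  -> [-0.2808  0.039   0.0198] spin -90.17 rows 12.6
  -> [ 0.0003 -0.0001  0.0915] spin 0 rows 2.2
```

servo_tool(moves="-0.281 0.039 0.02 -90.2 0.04; -0.281 0.039 0.02 -90.2 0.04; -0.281 0.039 0.02 -90.2 0.04; -0.281 0.039 0.02 -90.2 0.04; -0.281 0.039 0.02 -90.2 0.04; -0.281 0.039 0.02 -90.2 0.04; -0.281 0.039 0.02 -90.2 0.04; -0.281 0.039 0.02 -90.2 0.04; -0.281 0.039 0.02 -90.2 0.04; -0.281 0.039 0.02 -90.2 0.04")

```text
time: 19.37
position: [0.4928, -0.2003, 0.2175]
tool_rot: [0.29, 0.957, 0.001, -0.001]
ft_force: [-0.8, -0.5, 0.7]
grip_width: 0.0401
grip_force: 0.0
```

servo_tool(moves="0 0 0 -7 0.04; 0 0 0 -14 0.04; 0 0 0 -18.6 0.04; 0 0 0 -18.6 0.04; 0 0 0 -18.6 0.04; 0 0 0 -18.6 0.04")

```text
time: 19.87
position: [0.4932, -0.1986, 0.2186]
tool_rot: [0.134, 0.991, 0.0, -0.001]
ft_force: [0.5, 0.0, 0.3]
grip_width: 0.0399
grip_force: 0.0
```

Run:
```python
from arc import *
plan((.4942,-.1987,.1285,80))
im=grab("top",3);np.savez("im5.npz",t=im)
# door check: top view blue/dark pixels near front, handle prediction
print("handle top/bottom pred",proj("top",[[*loc(80,-.04,.15),.197],[*loc(80,-.04,.15),.117]]),"at 85",proj("top",[[*loc(85,-.04,.15),.197]]))
b=im.astype(int);m=(b[...,0]-b[...,2]>35);m[:130]=0;ys,xs=np.nonzero(m[:,190:260]);print(len(xs),(xs.min()+190,xs.max()+190,ys.min(),ys.max()) if len(xs) else 0)
cv2.imwrite("pics/f1.png",side(crop(im,195,133,260,283,4),crop(im,360,215,420,285,4)))
```

```text
t 19.8667 p [ 0.4932 -0.1986  0.2186] yaw 74.65 F [0.5 0.  0.3] w 0.0399 gf 0.0 q6 -1.9 tilt [-0.001   0.0009]
  -> [-0.0011  0.0001  0.0901] spin -5.35 rows 2.2
handle top/bottom pred [[232.20543985 229.71325439]
 [238.66640729 232.65253158]] at 85 [[238.18286137 229.08825329]]
169 (np.int64(208), np.int64(237), np.int64(168), np.int64(236))
```

Run:
```python
from arc import *
a=np.load("im0.npz")["t"].astype(int);b=np.load("im5.npz")["t"].astype(int)
d=np.abs(a-b).max(2)
print("cols 208..247"); 
for y in range(222,244): print(y,"".join("#" if v>40 else "+" if v>20 else "." for v in d[y,205:250]))
for f in(78,80,82,84):
    q=[[*loc(f,-.04,.15),z] for z in(.197,.117)]+[[*loc(f,-.005,.173),z] for z in(.227,.062)]
    print(f,np.round(proj("top",q),1).tolist())
```

```text
cols 208..247
222 ..............####+.+..+#....................
223 ..............####+....+#....................
224 .............+#####..++++....................
225 .............######.+#++.....................
226 .............#####++###+.....................
227 .............+###+..+#++.....................
228 ..............++.+#+.........................
229 .............++..###++##.++++................
230 ............####.###+###+++#####+............
231 ............####+.#++###+++########..........
232 ............+####.....++.+++########.........
233 ...+++........++..+##+....++########.........
234 ...++++.....+++++.###+.......######+.........
235 ..+###+++....++++.+##++..........++..........
236 ..+#+++##+#+++..+.#####......................
237 .......+++++++#+++#####......................
238 ..............++++#####......................
239 ...................++++......................
240 .............................................
241 .............................................
242 .............................................
243 .............................................
78 [[229.8, 229.8], [236.5, 232.8], [208.7, 235.1], [225.0, 240.0]]
80 [[232.2, 229.7], [238.7, 232.7], [211.4, 235.6], [227.3, 240.5]]
82 [[234.6, 229.5], [240.9, 232.5], [214.1, 236.0], [229.6, 240.8]]
84 [[237.0, 229.3], [243.1, 232.2], [216.9, 236.3], [231.9, 241.1]]
```

servo_tool(moves="-0.0005 0 0 -5.3 0.04; -0.001 0 0.03 -5.3 0.04; -0.001 0 0.06 -5.3 0.04; -0.001 0 0.08 -5.3 0.04; -0.001 0 0.09 -5.3 0.04; -0.001 0 0.09 -5.3 0.04; -0.001 0 0.09 -5.3 0.04", grip_force=15)

```text
time: 20.6
position: [0.4947, -0.1995, 0.1297]
tool_rot: [0.087, 0.996, -0.0, 0.0]
ft_force: [0.3, -1.0, -1.5]
grip_width: 0.0402
grip_force: 0.0
```

servo_tool(moves="0 0 0 0 0; 0 0 0 0 0; 0 0 0 0 0; 0 0 0 0 0; 0 0 0 0 0; 0 0 0 0 0; 0 0 0 0 0; 0 0 0 0 0")

```text
time: 21.27
position: [0.4943, -0.1993, 0.1296]
tool_rot: [0.087, 0.996, -0.0, 0.0]
ft_force: [0.2, -0.1, 1.2]
grip_width: 0.0047
grip_force: 15.0
```

Run:
```python
from arc import *
plan()
```

```text
t 21.2667 p [ 0.4943 -0.1993  0.1296] yaw 80.03 F [ 0.2 -0.1  1.2] w 0.0047 gf 15.0 q6 -1.99 tilt [ 0.0001 -0.0001]
```

servo_tool(moves="0 0 -0.003 0 0; 0 0 -0.0065 0 0; 0 0 -0.0065 0 0; 0 0 -0.0065 0 0; 0 -0.01 -0.0065 0 0; 0 -0.022 -0.0065 0 0; 0 -0.034 -0.0065 0 0; 0 -0.046 -0.0065 0 0; 0 -0.055 -0.0065 0 0; 0 -0.055 -0.0065 0 0")

```text
time: 22.1
position: [0.4848, -0.2564, 0.136]
tool_rot: [0.088, 0.996, -0.001, 0.001]
ft_force: [0.3, 0.1, -0.8]
grip_width: 0.0048
grip_force: 15.0
```

servo_tool(moves="0 0 -0.02 0 0; 0 0 -0.05 0 0; 0 0 -0.09 0 0; 0 0 -0.13 0 0; 0 0 -0.14 0 0; 0 0 -0.14 0 0; 0 0 -0.14 0 0")

```text
time: 22.68
position: [0.4844, -0.2531, 0.2758]
tool_rot: [0.087, 0.996, 0.0, -0.0]
ft_force: [-0.4, -0.8, -0.9]
grip_width: 0.0048
grip_force: 15.0
```

Run:
```python
from arc import *
c,s=np.cos(np.radians(79.8)),np.sin(np.radians(79.8)); ball=np.array([.4500,.1931]); pre=ball-.055*np.array([c,s])
print(pre)
plan((*pre,.276,79.8),(*pre,.1831,79.8))
d=np.load("im0.npz")
for n in("scene","top"):
    im=grab(n,2);np.savez(f"im6{n}.npz",im=im);b=im.astype(int);m=(b[...,1]-np.maximum(b[...,0],b[...,2])>20).astype(np.uint8)
    k,l,st,ce=cv2.connectedComponentsWithStats(m);print(n,[(s.tolist(),np.round(e,1).tolist()) for s,e in zip(st[1:],ce[1:]) if s[4]>30 and s[4]<400])
```

```text
[0.44026034 0.13896924]
t 22.6833 p [ 0.4844 -0.2531  0.2758] yaw 80.03 F [-0.4 -0.8 -0.9] w 0.0048 gf 15.0 q6 -2.08 tilt [-0.      0.0002]
  -> [ 1.114e-01  3.785e-01 -2.000e-04] spin 0.23 rows 9.5
  -> [-0.     -0.      0.0929] spin -0.0 rows 2.2
scene [([265, 46, 10, 6, 49], [269.0, 48.1]), ([471, 55, 19, 9, 135], [480.1, 58.6]), ([625, 81, 15, 11, 108], [633.2, 85.7]), ([253, 128, 14, 32, 170], [258.7, 140.8]), ([345, 201, 19, 21, 218], [354.8, 210.7])]
top [([151, 236, 9, 8, 50], [155.1, 239.8]), ([293, 267, 26, 28, 367], [305.7, 280.8])]
```

servo_tool(moves="0.004 0.015 0 0.2 0; 0.0145 0.05 0 0.2 0; 0.027 0.09 0 0.2 0; 0.039 0.13 0 0.2 0; 0.051 0.17 0 0.2 0; 0.063 0.21 0 0.2 0; 0.075 0.25 0 0.2 0; 0.087 0.29 0 0.2 0; 0.099 0.33 0 0.2 0; 0.108 0.365 0 0.2 0")

```text
time: 23.72
position: [0.4391, 0.1277, 0.2751]
tool_rot: [0.088, 0.996, 0.0, -0.001]
ft_force: [-0.3, 0.3, -0.3]
grip_width: 0.005
grip_force: 15.0
```

servo_tool(moves="0 0 0 0 0; 0 0 0.02 0 0; 0 0 0.05 0 0; 0 0 0.08 0 0; 0 0 0.09 0 0; 0 0 0.09 0 0; 0 0 0.09 0 0")

```text
time: 24.3
position: [0.4406, 0.1248, 0.1851]
tool_rot: [0.089, 0.996, -0.0, -0.001]
ft_force: [0.1, 0.1, 0.0]
grip_width: 0.0049
grip_force: 15.0
```

Run:
```python
from arc import *
c,s=np.cos(np.radians(79.8)),np.sin(np.radians(79.8)); ball=np.array([.4500,.1931]); u=np.array([c,s])
plan((*(ball-.045*u),.1831,79.8))
rows([(*(ball+k*u),.1831,79.8) for k in(-.03,-.015,0,.018)])
im=grab("top",3);np.savez("im7.npz",im=im)
p,R,o=pose();print("ball px",proj("top",[[*ball,.165]]),"tag top corners px",proj("top",[[*(p[:2]+q*R[:2,0]),p[2]+.0179] for q in(-.025,0,.025)]))
b=im.astype(int);m=(b[...,1]-np.maximum(b[...,0],b[...,2])>20).astype(np.uint8)
k,l,st,ce=cv2.connectedComponentsWithStats(m);print([(s.tolist(),np.round(e,1).tolist()) for s,e in zip(st[1:],ce[1:]) if s[4]>5 and s[4]<400])
```

```text
t 24.3 p [0.4406 0.1248 0.1851] yaw 79.84 F [0.1 0.1 0. ] w 0.0049 gf 15.0 q6 -1.36 tilt [-0.003 -0.   ]
  -> [0.0028 0.0239 0.002 ] spin 0.04 rows 0.6
[0.0028 0.0389 0.002 ] spin 0.0
[0.0028 0.0539 0.002 ] spin 0.0
[0.0028 0.0689 0.002 ] spin 0.0
[0.0028 0.0869 0.002 ] spin 0.0
ball px [[223.18341543 260.70387748]] tag top corners px [[252.44286482 253.47451574]
 [249.88347303 264.5670003 ]
 [247.30057757 275.76135049]]
[([152, 237, 8, 7, 46], [155.1, 240.0]), ([293, 267, 26, 28, 365], [305.7, 280.8])]
```

servo_tool(moves="0.0015 0.012 0.001 0 0; 0.0028 0.024 0.002 0 0; 0.0028 0.024 0.002 0 0; 0.0028 0.024 0.002 0 0; 0.0028 0.024 0.002 0 0; 0.0028 0.024 0.002 0 0")

```text
time: 24.95
position: [0.4432, 0.1484, 0.1844]
tool_rot: [0.089, 0.996, -0.0, 0.0]
ft_force: [-0.6, -0.5, -0.6]
grip_width: 0.0048
grip_force: 15.0
```

Run:
```python
from arc import *
c,s=np.cos(np.radians(79.8)),np.sin(np.radians(79.8)); ball=np.array([.4500,.1931]); u=np.array([c,s])
plan()
rows([(*(ball+k*u),.1831,79.8) for k in(-.03,-.015,0,.018)])
```

```text
t 24.95 p [0.4432 0.1484 0.1844] yaw 79.82 F [-0.6 -0.5 -0.6] w 0.0048 gf 15.0 q6 -1.31 tilt [ 0.0008 -0.0002]
[0.0012 0.0152 0.0013] spin 0.0
[0.0012 0.0302 0.0013] spin 0.0
[0.0012 0.0452 0.0013] spin 0.0
[0.0012 0.0632 0.0013] spin 0.0
```

servo_tool(moves="0.001 0.007 0.001 0 0; 0.001 0.015 0.001 0 0; 0.001 0.022 0.001 0 0; 0.001 0.029 0.001 0 0; 0.001 0.036 0.001 0 0; 0.001 0.043 0.001 0 0; 0.001 0.048 0.001 0 0; 0.001 0.048 0.001 0 0")

```text
time: 25.62
position: [0.4509, 0.1974, 0.183]
tool_rot: [0.088, 0.996, 0.0, 0.0]
ft_force: [-0.2, -0.2, 0.2]
grip_width: 0.005
grip_force: 15.0
```

servo_tool(moves="0 0.005 0 0 0; 0 0.01 0 0 0; 0 0.015 0 0 0; 0 0.015 0 0 0; 0 0.015 0 0 0")

```text
time: 26.03
position: [0.4533, 0.2112, 0.1829]
tool_rot: [0.088, 0.996, -0.0, 0.0]
ft_force: [-1.2, -0.4, -0.0]
grip_width: 0.0048
grip_force: 15.0
```

Run:
```python
from arc import *
plan((.4500+.018*.177,.1931+.018*.984,.1831-.0065,79.8)); print(get_obs()["moment"])
```

```text
t 26.0333 p [0.4533 0.2112 0.1829] yaw 79.87 F [-1.2 -0.4 -0. ] w 0.0048 gf 15.0 q6 -1.18 tilt [ 0.     -0.0001]
  -> [-0.     -0.0004  0.0063] spin 0.07 rows 0.2
[-0.0101962  -0.00036316 -0.02733968]
```

servo_tool(moves="0 0 0.002 0 0; 0 0 0.004 0 0; 0 0 0.0055 0 0; 0 0 0.006 0 0; 0 0 0.0065 0 0; 0 0 0.0065 0 0; 0 0 0.0065 0 0")

```text
time: 26.62
position: [0.453, 0.2108, 0.1765]
tool_rot: [0.089, 0.996, -0.0, -0.0]
ft_force: [-1.6, -0.9, 1.7]
grip_width: 0.005
grip_force: 15.0
```

servo_tool(moves="0 0 0.0005 0 0; 0 0 0.001 0 0; 0 0 0.001 0 0; 0 0 0.001 0 0")

```text
time: 26.95
position: [0.4531, 0.2109, 0.1763]
tool_rot: [0.088, 0.996, -0.0, 0.0]
ft_force: [-2.3, -1.2, 7.8]
grip_width: 0.0047
grip_force: 15.0
```

servo_tool(moves="0 0 -0.001 0 0; 0 0 -0.001 0 0.006; 0 0 -0.001 0 0.01; 0 0 -0.001 0 0.02; 0 0 -0.001 0 0.03; 0 0 -0.001 0 0.03; 0 0 -0.001 0 0.03; 0 0 -0.01 0 0.03; 0 0 -0.03 0 0.03; 0 0 -0.06 0 0.03")

```text
time: 27.78
position: [0.4514, 0.2106, 0.2345]
tool_rot: [0.089, 0.996, -0.001, -0.003]
ft_force: [0.3, -0.1, 0.2]
grip_width: 0.0295
grip_force: 0.0
```

servo_tool(moves="0 -0.02 -0.03 0 0.03; 0 -0.05 -0.06 0 0.03; 0 -0.09 -0.08 0 0.03; 0 -0.13 -0.08 0 0.03; 0 -0.17 -0.08 0 0.03; 0 -0.21 -0.08 0 0.03; 0 -0.25 -0.08 0 0.03; 0 -0.27 -0.08 0 0.03; 0 -0.27 -0.08 0 0.03; 0 -0.27 -0.08 0 0.03")

```text
time: 28.62
position: [0.4055, -0.0554, 0.316]
tool_rot: [0.09, 0.996, 0.0, 0.0]
ft_force: [-0.8, 0.1, -0.5]
grip_width: 0.03
grip_force: 0.0
```

Run:
```python
from arc import *
plan()
t=grab("top",3);s=grab("scene",2)
p=np.array([.4531,.2109]);x=np.array([-.984,.177]);print("pred tag top corners",proj("top",[[*(p+q*x),.1945] for q in(-.025,0,.025)]).round(1).tolist())
cv2.imwrite("pics/z1.png",side(crop(t,195,133,255,283,4),crop(s,385,175,520,300,4)))
```

```text
t 28.6167 p [ 0.4055 -0.0554  0.316 ] yaw 79.65 F [-0.8  0.1 -0.5] w 0.03 gf 0.0 q6 -1.8 tilt [0.0008 0.0004]
pred tag top corners [[215.1, 248.0], [212.4, 258.9], [209.7, 270.0]]
```

View pics/z1.png

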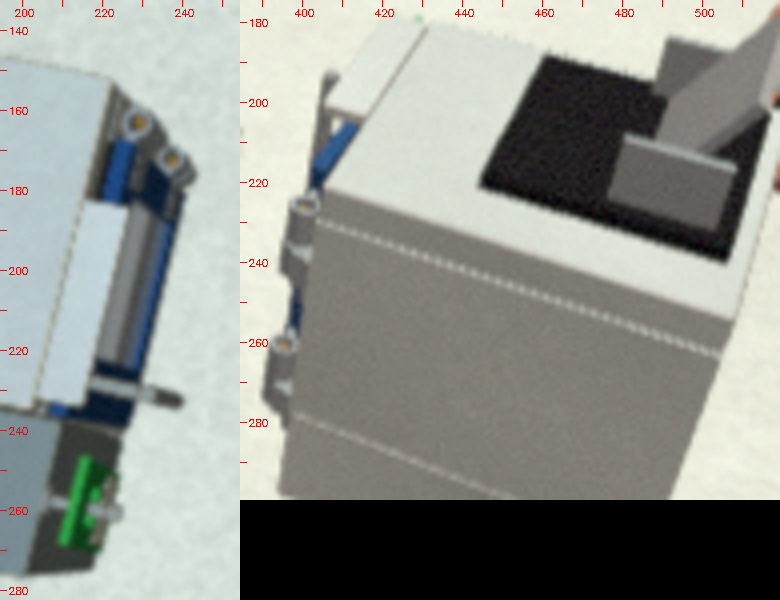

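The last picture shows the door shut under the brow. Both pins show inside the knuckles, at (229,163) and (237,172) in the top view. The tag hangs behind the ball of the machine's peg, with its top edge from about (215,248) to (210,269), as predicted. The arm is clear of everything.

```bash
python3 -c "
from rig import job
print(job.hand_in())"
```

```text
the job is handed in; nothing more can be done
None
```

I hung the guard door on both pins, lowered it until it was fully seated and swung it shut, then hung the green tag on the machine's peg. I handed the job in after 28.6 s of the 72 s allowed; no verdict came back. The cartons and jar were never approached.

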